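Release the eccentric cam, then push the follower slide home

TASK

The hex nipple in the slide has to be brought to the marking pointer. First push the red paddle of the cam lever round with the fingertips until the cam is at its low point (lever over the yellow index line on the base), and only then push the blue plate so that the follower slide goes forward fully home against its stops, and leave it there. Push only: do not pinch the paddle or the plate, do not touch the nipple, which must stay standing in its nest, and leave the three loose parts beside the fixture alone.

Things in the scene. Friction and masses are not known exactly. Their poses are not given: they have to be found in the camera images.
- fixture: Fixed marking fixture: grey base plate 230 x 130 x 12 mm, from 125 mm behind to 105 mm ahead of the origin, which lies on the bench on the slide's centre line. x: forward way of the slide, to the cam (roughly to the robot's left); y: to the left of x, roughly towards the robot; z up. A post with a pointer, 61 mm tall, stands at x -16, y -53 mm; its point ends at y -21 mm.
- cam_pivot (a point): Point on the cam's vertical pivot axis, 55 mm ahead of the fixture's origin (x), y = 0, 60 mm above the bench. The cam is a dark steel eccentric disc, radius 26 mm, centre 18 mm off the pivot (towards the fixture's +x when low); it blocks the slide's roller unless near its low point.
- cam (a joint): Cam angle in rad, clockwise from above positive; 0 = low point: lever along the fixture's +y, over the yellow index line. Lever direction in the fixture frame: pi/2 minus this angle, counted from x towards y. Starts at 1.8 to 2.5, so turn anticlockwise to 0. Range -0.7 to 2.7, no stop at 0. Friction 0.12 N m (2 N at the paddle) keeps it where it is left.
- paddle (a point): Centre of the upright red paddle at the end of the cam lever, 78 mm from the pivot axis, 62 mm above the bench. The paddle is 36 mm wide along the lever, 14 mm thick across it, and stands from 40 to 84 mm above the bench; the flat lever arm lies 32 to 40 mm above the bench. Keep clear of the tall bench drill to the left (x over 0.55 m, y over 0.1 m).
- slide (a joint): Travel of the follower slide in m: 0 = back (start), 0.034 = fully home, where the blue plate meets the brass-faced ends of the rails. Friction about 2.5 N, no spring. While the cam is turned away from its low point the disc stops the roller on the way.
- push_plate (a point): Middle of the rear face of the slide's blue push plate (the face to push on, looking along the fixture's -x), 55 mm above the bench. The plate is 78 mm wide (y), 14 mm thick (x), and stands from 14 to 70 mm above the bench. At the start this face lies 110 mm behind the fixture's origin; it moves with the slide.
- nest (a point): Floor of the square nest (28 mm inside, black walls 8 mm high) on the slide, 28 mm above the bench, 60 mm ahead of the rear face of the push plate.
- nipple: Loose grey hex nipple, 31 mm across and 37 mm tall, standing in the nest; origin at the centre of its underside, z up. Its top is 65 mm above the bench.
- valve_small: Bystander: loose small cast valve body, 38 x 46 x 86 mm, standing on the bench beside the fixture, on the far side from the robot; origin at the centre of its underside.
- spare_nipple: Bystander: loose hex nipple, 31 mm across, 37 mm tall, standing on the bench on the far side of the fixture; origin at the centre of its underside.
- plug: Bystander: loose brass plug with square head, 25 mm across, 23 mm tall, on the bench between the fixture and the robot; origin at the centre of its underside.
Not all that is in view belongs to the job. Leave any orange look-alike of the nipple alone.

How it is judged:
On the way:
1. the cam rests at its low point (within 0.3 rad) while the slide is still back (value of joint cam between -0.3 and 0.3 rad and value of joint slide below 0.006 m and velocity of joint cam between -0.3 and 0.3 rad/s), for 0.2 s.
At the end, for the whole second after the job is handed in: Cam within 0.3 rad of its low point, slide within 3 mm of fully home (travel over 31 mm of 34 mm) and at rest, nipple standing in the nest (within 7 mm of its middle, tilted less than 0.15 rad) (value of joint cam between -0.3 and 0.3 rad and value of joint slide above 0.031 m and velocity of joint slide below 0.005 m/s and horizontal distance between nipple and nest below 0.007 m and angle between nipple's own z axis and vertical below 0.15 rad and linear speed of nipple below 0.02 m/s); the robot touches nothing.
It fails at once if the slide is pushed forward (over 10 mm) while the cam is not at its low point (value of joint slide above 0.01 m and (value of joint cam above 0.45 rad or value of joint cam below -0.45 rad)).
It fails at once if the paddle or the plate is pinched: the fingers press on both of its faces at once ((contact force between the fingers and cam_c0 above 1 N and contact force between the fingers and cam_c1 above 1 N) or (contact force between the fingers and slide_c0 above 1 N and contact force between the fingers and slide_c1 above 1 N)).
It fails at once if the robot touches the nipple (contact force between any of the arm, the fingers and nipple above 0.5 N).
It fails at once if the nipple is lifted out of its nest (z of nipple in the frame of nest above 0.01 m).
It fails at once if the valve body, the spare nipple or the plug beside the fixture is moved by more than 15 mm or tipped (distance of any of valve_small, spare_nipple, plug from where it was at the start of the episode above 0.015 m or angle between any of valve_small, spare_nipple, plug's own z axis and vertical above 0.3 rad).
It also fails if it takes over 59 s, if anything falls off the work surface, if the arm or the gripper's body presses on something with over 40 N, if the wrist force passes 120 N, or if a joint passes its speed limit or range.

ROBOT

A 7-joint arm with a two-finger parallel gripper is mounted at the origin on a cart in front of the work surface, level with it; the furniture and walls round the work are solid. World frame = base frame: x ahead of the robot, y to its left, z up, the work surface at z = 0. Lengths are in m, angles in rad, forces in N, time in s.
With the tool pointing down it reaches from about 0.425 to 0.95 m from the base axis. Payload 4.7 kg.
Tool frame: the origin (TCP) lies on the centre line of the jaws, within the pads' length; the fingertips stand robot.nose_length ahead of it and the grasp point (between the pads) lies 8 mm behind it (robot.nose_length is the distance from the TCP to the fingertips, in m); z points along the fingers, x is the direction in which the jaws open and shut, and the axes are right-handed (so a half turn about z gives the same grasp; the last joint's range is limited). The gripper opens to 85 mm and grips with 20 to 120 N. Pads are 22 mm wide; open, the fingers measure 114 mm over their backs; the gripper's body (76 mm by 85 mm) begins 54 mm behind the grasp point. The pads swing forward as they close: fully open they stand 13 mm farther back than shut.
Start: joints at [-1.316, 0.469, -0.049, 1.532, 0.024, 1.141, -0.082], TCP at [0.189, 0.648, 0.242] pointing down, gripper open.
Joint ranges: [-2.59, 2.59], [-0.33, 1.99], [-1.39, 1.29], [0.1, 2.45], [-1.04, 4.18], [0.21, 1.99], [-2.66, 2.66]. Speed limits (rad/s): [2.57, 2.57, 3.14, 3.14, 3.14, 3.14, 3.14].

INTERFACE

Orientations are given as [roll, pitch, yaw] about the fixed x, y, z axes, in that order (R = Rz(yaw) Ry(pitch) Rx(roll)).
In Python, from plant import robot gives the robot as it stands. Calls block until the motion is done:
- robot.goto(position, orientation): joint-space move of the TCP to a pose.
- robot.move_straight(position, vel=0.15, attitude=None, contact_N=None): straight line of the TCP; attitude=None keeps the orientation; vel is the mean speed in m/s. With contact_N (N) it stops when the force on the tool has changed by that much, and returns True; else False.
- robot.move_joints(angles): joint-space move.
- robot.grip(opening, strength=None): opening from 0.0 (shut) to 1.0 (fully open); strength is the grip in N (None keeps the last); returns when the fingers have stopped.
- robot.sleep(seconds).
- robot.inverse_kinematics(position, orientation): joint angles nearest the present ones, or None.
- robot.sense(): the state.
- robot.grab_frame(name): name is "scene" or "top" or "wrist"; returns a dict with "image" (400x640x3 uint8, red, green, blue), "range_z" (400x640 float32, m along the optical axis (not along the pixel's ray), 0 where there is no reading), "fx", "fy", "cx", "cy" (pixels), "R" (3x3) and "t" (3): a world point X has camera coordinates R X + t. Camera axes: x right, y down, z forward; pixel columns grow to the right and rows downward; lengths in m; the calibration is good to about 2 mm. A picture is of the moment at which its call begins.
A pose or a line that the arm cannot do raises robot.IKError and nothing moves.
- robot.close_job(): hands the job in, once; it reports no verdict.
The state is a dict: "t": time; "joint_pos": joint angles; "joint_velocities": joint speeds; "effort": joint torques, N m; "tcp_pos": TCP position; "tcp_rot": TCP orientation; "wrist_force": force on the tool from outside, world axes, zero at the start; "torque": the same for the moment, N m; "opening": opening from 0.0 (shut) to 1.0 (fully open).
Only numpy, scipy, OpenCV 4.12 (cv2) and the standard library are available. Lean on these libraries where they do the work, as an engineer would, in place of code of your own. Each camera call takes 0.05 s, during which the arm holds its last target. There are 200 camera calls.

## Working session

There is one attempt and no reset: what is moved stays moved. The work goes in short steps, each a Python script; the robot and the scene stay as the last script left them, time stands still between calls to the robot, and variables do not carry over. Pictures are saved under pics/ and viewed, about 8 in all and at most 12, crops included, and the job is handed in when it is done.

```bash
ls; mkdir -p pics
python3 - <<'E'
from plant import robot
import cv2,numpy as np
print(robot.nose_length, robot.sense())
for n in("scene","top"):
    f=robot.grab_frame(n); np.savez(f"pics/{n}0.npz",**f); cv2.imwrite(f"pics/{n}0.png",f["image"][...,::-1])
    print(n,f["R"],f["t"],f["fx"])
E
```

```text
pics
0.011 {'t': 0.0, 'joint_pos': array([-1.3158716 ,  0.46945964, -0.04859533,  1.53371357,  0.02409848,
        1.14099596, -0.08231516]), 'joint_velocities': array([-2.81643331e-05, -1.20695623e-03, -5.12351295e-04, -7.33964672e-04,
        1.38377086e-03,  9.62594751e-04,  2.00892155e-03]), 'effort': array([-2.31747017e-04, -5.10303319e+01, -4.67694446e-02, -2.37719536e+01,
        1.06205847e-02,  7.71418243e-03,  3.60415740e-06]), 'tcp_pos': array([0.18884841, 0.64744787, 0.24124081]), 'tcp_rot': array([3.14152037e+00, 1.98959979e-03, 1.28698814e+00]), 'wrist_force': array([ 0.41768799, -0.03251253, -0.37788066]), 'torque': array([-0.02974393, -0.00403449,  0.00637704]), 'opening': 1.0002485102742367}
scene [[ 0.49459224 -0.86895989 -0.0169476 ]
 [-0.57089678 -0.31011504 -0.76020098]
 [ 0.65532846  0.38566483 -0.6494669 ]] [-0.51299451  0.30814934  0.72306616] 509.9659421490564
top [[ 2.33421600e-02 -9.99727398e-01  5.22515223e-04]
 [-9.93894616e-01 -2.32623436e-02 -1.07853400e-01]
 [ 1.07836154e-01  1.99820626e-03 -9.94166672e-01]] [-0.25985033  0.58545559  0.86908637] 473.8255196517514
```

View pics/top0.png

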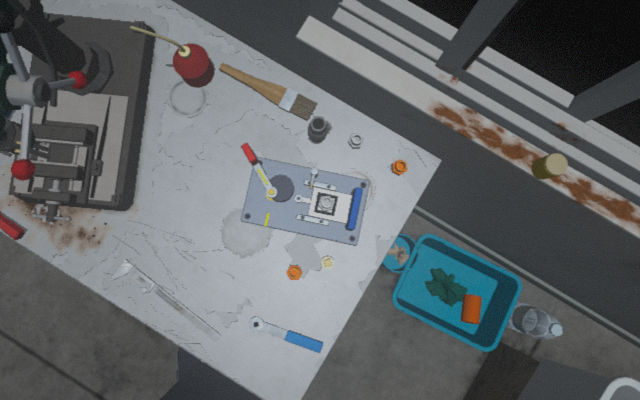

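View pics/scene0.png

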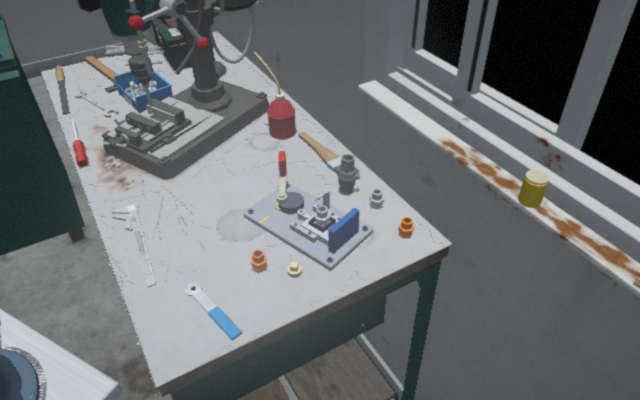

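The top view shows the base plate with corners near (258,157), (370,176), (357,245) and (241,222). The red paddle is at (250,153), the pivot near (270,192), the blue plate at (354,208) and the yellow line at (267,219). The brass plug is at (328,262), the valve at (318,127) and the spare nipple at (356,141).

```bash
cat > h.py <<'E'
import numpy as np,cv2
def world(f):
    v,u=np.mgrid[:400,:640]; z=f["range_z"]
    c=np.stack([(u-f["cx"])/f["fx"]*z,(v-f["cy"])/f["fy"]*z,z],-1)
    return (c-f["t"])@f["R"]
def masks(f):
    h,s,v=[x.astype(int) for x in cv2.split(cv2.cvtColor(f["image"],cv2.COLOR_RGB2HSV))]
    ok=f["range_z"]>0
    return dict(red=ok&((h<6)|(h>174))&(s>150)&(v>60), blue=ok&(h>105)&(h<128)&(s>130)&(v>50), yel=ok&(h>20)&(h<34)&(s>90)&(v>90))
E
python3 - <<'E'
from h import *
f=dict(np.load("pics/top0.npz")); W=world(f); m=masks(f)
roi=np.zeros((400,640),bool); roi[135:250,232:380]=1
img=f["image"].astype(int)
b=roi&(np.abs(W[...,2]-.012)<.005)&(img[...,2]-img[...,0]>8)
n,l,s,c=cv2.connectedComponentsWithStats(b.astype(np.uint8)); b=l==1+np.argmax(s[1:,4])
print("base z",np.median(W[b][:,2]),b.sum())
r=cv2.minAreaRect(W[b][:,:2].astype(np.float32)); print(r,cv2.boxPoints(r))
for k in m:
    q=W[m[k]&roi]; q=q[q[:,2]<.12]; print(k,len(q),q.mean(0),q.min(0),q.max(0))
    if k!="yel":
        q=q[q[:,2]>q[:,2].max()-.012]
        print("  top",len(q),q.mean(0),cv2.minAreaRect(q[:,:2].astype(np.float32)))
    else: print(q.round(3)[::6])
f=dict(np.load("pics/scene0.npz")); W=world(f); m=masks(f)
roi=np.zeros((400,640),bool); roi[140:265,240:375]=1
for k in("red","blue"):
    q=W[m[k]&roi]; print("scene",k,len(q),q.mean(0),q.min(0),q.max(0)); q=q[q[:,2]>q[:,2].max()-.012];print(cv2.minAreaRect(q[:,:2].astype(np.float32)))
E
```

```text
base z 0.013005724856968966 4761
((0.5768274068832397, -0.2336016744375229), (0.23041202127933502, 0.1302385777235031), 79.30791473388672) [[ 0.49146444 -0.3347259 ]
 [ 0.6194418  -0.35888916]
 [ 0.6621904  -0.13247746]
 [ 0.534213   -0.10831419]]
red 100 [ 0.65500086 -0.12895609  0.08484246] [ 0.63988527 -0.13998784  0.0813076 ] [ 0.66970438 -0.11760838  0.08920137]
  top 100 [ 0.65500086 -0.12895609  0.08484246] ((0.6550933718681335, -0.12904268503189087), (0.03219609335064888, 0.010313202627003193), 31.533836364746094)
blue 259 [ 0.55912316 -0.32379155  0.07097615] [ 0.52270278 -0.3350732   0.06618007] [ 0.59602048 -0.31225746  0.07464068]
  top 259 [ 0.55912316 -0.32379155  0.07097615] ((0.5589710474014282, -0.32383403182029724), (0.011649934574961662, 0.07487910985946655), 79.60734558105469)
yel 101 [ 0.58200113 -0.16401648  0.03205892] [ 0.52666157 -0.24389109  0.01167256] [ 0.63094213 -0.14289261  0.05938424]
[[ 0.631 -0.143  0.042]
 [ 0.626 -0.145  0.04 ]
 [ 0.619 -0.149  0.043]
 [ 0.614 -0.153  0.041]
 [ 0.608 -0.155  0.041]
 [ 0.605 -0.161  0.04 ]
 [ 0.593 -0.167  0.044]
 [ 0.589 -0.165  0.045]
 [ 0.588 -0.167  0.044]
 [ 0.586 -0.169  0.045]
 [ 0.581 -0.159  0.015]
 [ 0.577 -0.163  0.016]
 [ 0.55  -0.16   0.013]
 [ 0.544 -0.162  0.017]
 [ 0.54  -0.162  0.015]
 [ 0.534 -0.159  0.014]
 [ 0.531 -0.159  0.013]]
scene red 6 [ 0.65492601 -0.12661869  0.0853993 ] [ 0.64416738 -0.12981779  0.08288513] [ 0.66058654 -0.1240637   0.08789948]
((0.6524032950401306, -0.1268996000289917), (0.0056948536075651646, 0.01632874645292759), 88.5036392211914)
scene blue 148 [ 0.55690021 -0.3226176   0.07076005] [ 0.52021886 -0.33351227  0.0680663 ] [ 0.59309909 -0.31171169  0.07395429]
((0.5564447641372681, -0.32262060046195984), (0.010574773885309696, 0.07358418405056), 79.9439926147461)
```

Everything agrees with the given sizes: base 230×130 mm at z 13 mm, paddle 77.7 mm from the pivot, plate within about 1 mm of its expected place. The cam is at about 2.40 rad. I'll retract first so the swing passes inside the drill, then push the paddle.

```bash
cat >> h.py <<'E'
A=np.radians(79.4); ex=np.array([np.cos(A),np.sin(A)]); ey=np.array([-ex[1],ex[0]])
O=np.array([.5787,-.2236])
fx=lambda x,y,z: [*(O+x*ex+y*ey),z]
piv=O+.055*ex
def push_pose(deg,off,z=.066):
    "TCP behind (clockwise of) the paddle at world lever angle deg, tool x tangential"
    t=np.radians(deg); r=np.array([np.cos(t),np.sin(t)]); tg=np.array([-r[1],r[0]])
    return [*(piv+.078*r-off*tg),z],[np.pi,0,t-np.pi/2]
E
python3 - <<'E'
from h import *; from plant import robot
robot.grip(0.0,20)
robot.move_straight([.14,.46,.25],vel=.25)
robot.goto([.45,-.08,.25],[np.pi,0,-.3])
p,o=push_pose(31.6,.045,.16); robot.goto(p,o)
p,o=push_pose(31.6,.045); robot.move_straight(p,vel=.1)
s=robot.sense();print(s["t"],s["joint_pos"],s["tcp_pos"],s["opening"],s["wrist_force"])
p,o=push_pose(31.6,.012); print(robot.move_straight(p,vel=.03,contact_N=1.2))
s=robot.sense(); d=s["tcp_pos"][:2]-piv; t=np.radians(31.6); print("off",-d@[-np.sin(t),np.cos(t)],d@[np.cos(t),np.sin(t)],s["wrist_force"],s["t"])
f=robot.grab_frame("top"); cv2.imwrite("pics/top1.png",cv2.resize(f["image"][110:260,210:400,::-1],None,fx=4,fy=4))
E
```

```text
6.125 [-0.45250471  0.97539573  1.09616307  1.65517073 -0.95034649  1.13135552
 -0.10725519] [ 0.67924523 -0.16742012  0.06679959] -0.002552693182756351 [ 0.40834617  0.29259372 -0.37218703]
True
off 0.017455068138096445 0.07827907580106008 [-0.64389098  0.09449303 -0.40335901] 6.9667
```

View pics/top1.png

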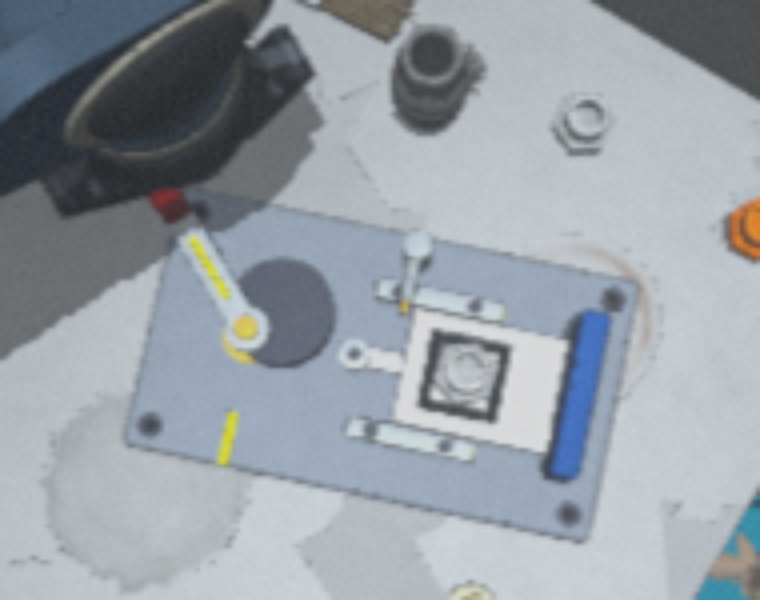

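The closed fingers are on the clockwise face of the red paddle at crop pixel (170,203), and the nipple is still centred in its nest. Contact came at an offset of 17.5 mm. I'll sweep the arc from here.

Run:
```python
from h import *; from plant import robot
try:
    for d in [*range(42,162,10),165]:
        p,o=push_pose(d,.0175); robot.move_straight(p,vel=.05,attitude=o)
        s=robot.sense(); print(d,round(s["t"],2),s["wrist_force"].round(1),s["joint_pos"].round(2))
except robot.IKError as e: print("IK",d,e)
f=robot.grab_frame("top"); cv2.imwrite("pics/top2.png",cv2.resize(f["image"][110:260,210:400,::-1],None,fx=4,fy=4))
W=world(f);q=W[masks(f)["red"]];q=q[(q[:,2]>.06)&(q[:,2]<.1)&(np.hypot(*(q[:,:2]-piv).T)<.11)]
if len(q): d=q.mean(0)[:2]-piv; print(len(q),q.mean(0),np.hypot(*d),"cam deg",169.4-np.degrees(np.arctan2(d[1],d[0])))
```

```text
42 7.46 [ 0.2 -1.   0.2] [-0.52  0.93  1.07  1.73 -0.92  1.08  0.04]
52 7.88 [ 0.7 -0.2  0. ] [-0.53  0.89  1.04  1.75 -0.89  1.05  0.18]
62 8.31 [0.8 0.8 0.1] [-0.54  0.86  1.01  1.78 -0.86  1.01  0.33]
72 8.73 [-0.7  0.8 -0.1] [-0.54  0.83  0.98  1.81 -0.83  0.97  0.48]
82 9.16 [ 0.1 -0.3  0.6] [-0.54  0.79  0.94  1.85 -0.79  0.94  0.63]
92 9.58 [ 0.7  0.5 -0.6] [-0.54  0.75  0.91  1.88 -0.76  0.9   0.78]
102 10.01 [-0.5 -0.3  0.1] [-0.52  0.71  0.87  1.91 -0.72  0.86  0.93]
112 10.43 [-0.6  0.7  0.1] [-0.5   0.68  0.83  1.94 -0.68  0.83  1.08]
122 10.86 [-0.5 -0.5  0. ] [-0.48  0.64  0.79  1.97 -0.64  0.79  1.23]
132 11.28 [ 0.  -0.1 -0.9] [-0.44  0.61  0.74  2.   -0.59  0.76  1.39]
142 11.71 [-0.3  0.3 -0.9] [-0.4   0.58  0.7   2.02 -0.55  0.74  1.55]
152 12.13 [-0.1  0.  -0.3] [-0.35  0.56  0.65  2.04 -0.51  0.72  1.71]
165 12.64 [-0.4 -0.3 -0. ] [-0.28  0.53  0.59  2.05 -0.46  0.69  1.91]
```

View pics/top2.png

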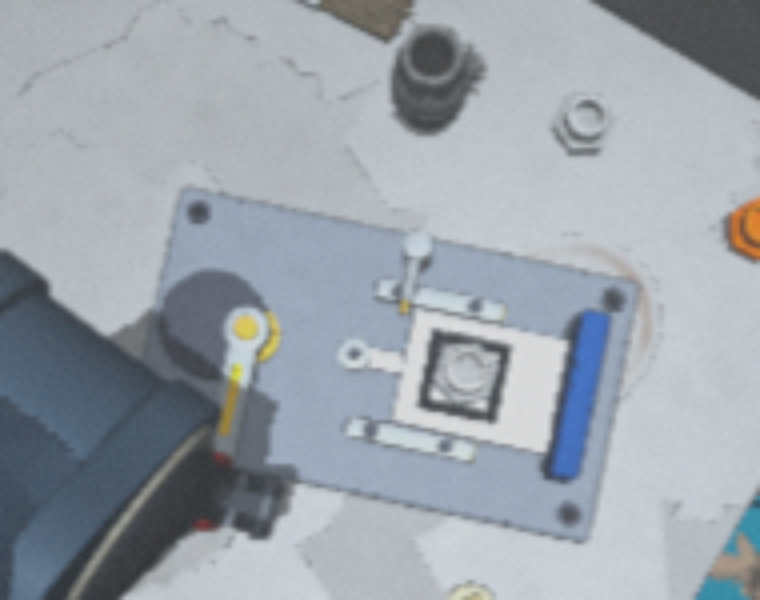

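The lever now lies over the yellow line, from crop (245,330) to (220,455), and the slide and nipple haven't moved. I'll back off, lift and measure the cam angle.

Run:
```python
from h import *; from plant import robot
p,o=push_pose(165,.045); robot.move_straight(p,vel=.08)
p[2]=.22; robot.move_straight(p,vel=.2)
robot.goto(fx(-.17,.0,.22),[np.pi,0,A-np.pi/2])
f=robot.grab_frame("top"); W=world(f)
q=W[masks(f)["red"]];q=q[(q[:,2]>.06)&(q[:,2]<.1)&(np.hypot(*(q[:,:2]-piv).T)<.11)]
d=q.mean(0)[:2]-piv; print(len(q),q.mean(0),np.hypot(*d),"cam deg",169.4-np.degrees(np.arctan2(d[1],d[0])))
s=robot.sense(); print(s["t"],s["tcp_pos"],s["joint_pos"].round(2))
```

```text
79 [ 0.51756523 -0.15677745  0.0848618 ] 0.0723858236167502 cam deg -0.44609493660217936
15.25 [ 0.54820586 -0.38882623  0.21929424] [-0.09  0.68  1.04  1.61 -0.62  1.22  0.89]
```

The cam is at about −0.4°. Next I push the plate.

Run:
```python
from h import *; from plant import robot
R=[np.pi,0,A-np.pi/2]
def rep(k,r=None):
    s=robot.sense(); d=s["tcp_pos"][:2]-O; print(k,r,"fx",(d@ex).round(4),(d@ey).round(4),s["tcp_pos"][2].round(3),s["wrist_force"].round(1),round(s["t"],2))
robot.goto(fx(-.155,0,.22),R); robot.move_straight(fx(-.155,0,.058),vel=.15); rep("down")
r=robot.move_straight(fx(-.112,0,.058),vel=.03,contact_N=1.5); rep("touch",r)
r=robot.move_straight(fx(-.080,0,.058),vel=.03,contact_N=10); rep("push",r)
f=robot.grab_frame("top"); cv2.imwrite("pics/top3.png",cv2.resize(f["image"][110:260,210:400,::-1],None,fx=4,fy=4))
W=world(f);q=W[masks(f)["blue"]];q=q[(q[:,2]>.06)&(q[:,2]<.08)&(np.hypot(*(q[:,:2]-O).T)<.13)]
print(len(q), "plate centre fx",((q[:,:2]-O)@ex).mean())
```

```text
down None fx -0.1556 -0.0006 0.059 [0.7 0.  0.4] 16.73
touch True fx -0.1176 0.0001 0.058 [ 0.3 -0.7 -0.1] 17.85
push True fx -0.0847 0.0007 0.057 [ 0.7 -0.5  0. ] 18.91
0 plate centre fx nan<stdin>:10: RuntimeWarning: Mean of empty slice.
  ret = ret.dtype.type(ret / rcount)
```

View pics/top3.png

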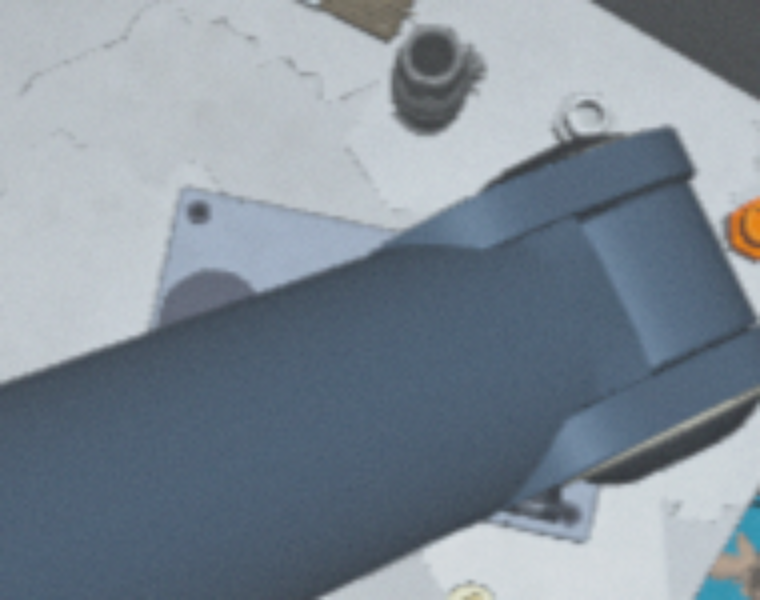

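The arm hides the fixture here. The push stopped at 10 N about 33 mm past first touch, which fits the stops. I'll back off, lift clear and check.

Run:
```python
from h import *; from plant import robot
R=[np.pi,0,A-np.pi/2]
robot.move_straight(fx(-.15,0,.058),vel=.08); robot.move_straight(fx(-.15,0,.24),vel=.2)
robot.goto([.40,-.40,.26],R); robot.sleep(.3)
f=robot.grab_frame("top"); cv2.imwrite("pics/top4.png",cv2.resize(f["image"][110:260,210:400,::-1],None,fx=4,fy=4))
W=world(f);m=masks(f)
def sel(k,a,b): q=W[m[k]]; return q[(q[:,2]>a)&(q[:,2]<b)&(np.hypot(*(q[:,:2]-O).T)<.15)]
q=sel("blue",.06,.08); print(len(q),"plate centre fx",((q[:,:2]-O)@ex).mean(),"travel",((q[:,:2]-O)@ex).mean()+.103)
q=sel("red",.06,.1); d=q.mean(0)[:2]-piv; print("cam deg",169.4-np.degrees(np.arctan2(d[1],d[0])))
print(robot.sense()["t"])
f=robot.grab_frame("scene"); cv2.imwrite("pics/scene4.png",cv2.resize(f["image"][140:270,230:390,::-1],None,fx=4,fy=4))
f=dict(np.load("pics/top0.npz"));W=world(f);m=masks(f);q=sel("blue",.06,.08); print("start plate",((q[:,:2]-O)@ex).mean())
```

```text
259 plate centre fx -0.06833123238140376 travel 0.03466876761859623
cam deg -0.3339742905526464
21.9833
start plate -0.1020830039574592
```

View pics/top4.png

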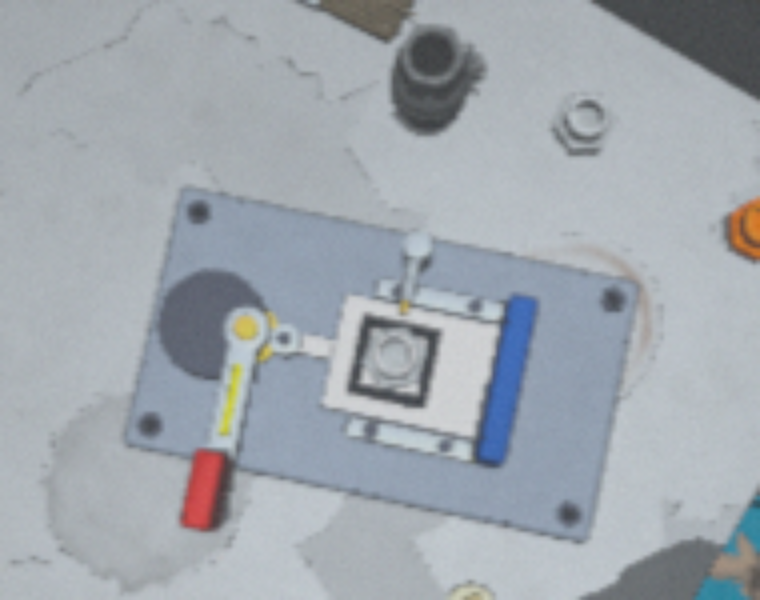

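View pics/scene4.png

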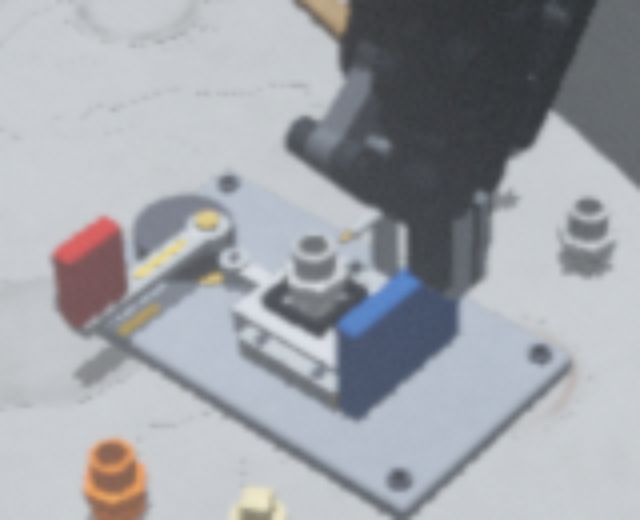

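The plate at crop (505,380) sits against the rail ends. The nipple stands in its nest at the pointer, crop (395,355), and the paddle is over the index line. The valve, spare nipple and plug are where they were, and the gripper is clear, so I'm handing in.

```bash
python3 -c "
from plant import robot
print(robot.sense()['wrist_force']); robot.close_job()"
```

```text
[-0.48149235 -0.68696268 -0.47605567]
the job is handed in; nothing more can be done
```

The job is done and handed in, about 22 s into the 59 s limit; no verdict is reported. With the fingers shut, I pushed the paddle anticlockwise from about 2.4 rad to its low point. Only after that did I push the blue plate forward until it met its stops.

- **Cam:** the camera put it at −0.4° before the plate was pushed and −0.3° at the end.
- **Slide:** the plate moved 33.8 mm between the first and last pictures, against 34 mm for fully home. The push stopped on the 10 N contact limit.
- **Nipple and loose parts:** in the last pictures the nipple stands in its nest at the pointer. The valve, spare nipple and plug look unmoved, but I judged these by eye and did not measure them.
- **Robot:** the gripper was lifted well clear at hand-in, with only sensor-noise force at the wrist.

One check gave nothing: the picture taken during the plate push was blocked by the arm, so I repeated it after backing off. No checks disagreed.

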